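# Turn the drying wheel until the dripping board is over the drip tray

### The job

Push on a bare arm of the drying wheel with a fingertip and turn the wheel until the dripping cloud-shaped board (the one with the scalloped edge) stands centred over the square drip tray, and leave it at rest there. Go round the way that never carries the cloud-shaped board over the stack of clean blank boards; it may pass over the bowl and the bottles. The paint on all three boards is wet, so touch none of them, and leave the stack, the bowl and the bottles where they are.

Things in the scene. Friction and masses are not known exactly. Their poses are not given: they have to be found in the camera images.
- wheel_axis (a point): Centre of the drying wheel, on its upright axis at mid-height of its four level arms, 125 mm above the table. Hub 48 mm across; its black cap tops out 24 mm above this point. The arms, at right angles, reach out to 185 mm; counterclockwise from above they carry the cloud-shaped, round and square boards, and the fourth is empty. Fixed foot below: 150 mm across, 22 mm high.
- empty_arm (a point): Middle of the bare part of the empty arm, 72 mm from the axis, at mid-height. Every arm is an aluminium bar 14 mm wide and 14 mm high, bare between 24 and 115 mm from the axis; a black clip stands on it from 119 to 143 mm, 15 mm above the arm's top. Below the bare parts there is nothing higher than the foot, except the post (22 mm across) under the hub.
- wheel (a joint): Angle of the wheel on its stand, rad, growing counterclockwise seen from above; 0 (or any whole turn) is with the cloud-shaped board centred over the drip tray. No stop within two turns; starts 2.4 to 3.9 rad. Friction of about 0.12 N m (some 1.7 N at 72 mm from the axis) holds it where it is left; it coasts little.
- cloud_board: The dripping board: flat wood, five-lobed scalloped outline 114 mm across at most, 6 mm thick, specked with paint. Origin at the centre of its underside, 170 mm from the wheel's axis, 132 mm above the table; its x axis points outwards along its arm.
- round_board: Round specked board, 104 mm across, 6 mm thick, on the next arm counterclockwise from the cloud-shaped one. Origin at the centre of its underside, 170 mm from the axis.
- square_board: Square specked board, 92 mm a side, 6 mm thick, on the arm straight across the hub from the cloud-shaped one. Origin at the centre of its underside, 170 mm from the axis.
- drip_tray: Grey open square tray, 150 mm a side, 18 mm high, standing on the table and fixed to the stand. Origin at the centre of its underside, 170 mm from the wheel's axis.
- blank_stack: Loose stack of four clean plywood squares, 90 mm a side, 24 mm high in all, on the table to one side of the stand, about 170 mm from the wheel's axis and a quarter turn from the tray, on either side of it. Origin at the centre of its underside.
- rinse_bowl: Loose empty white bowl, 90 mm across, 42 mm high, about 170 mm from the axis, straight across the stand from the stack. Origin at the centre of its underside.
- bottle_a: Loose small paint bottle with a pointed orange cap, 31 mm across, 84 mm high, standing on the table across the stand from the tray, lower than the wheel. Origin at the centre of its underside.
- bottle_b: Loose small paint bottle with a pointed blue cap, same size, beside the other. Origin at the centre of its underside.

How it is judged:
By the outcome, as a careful person would: the job done as asked, in the order asked, and still so for the second after the job is handed in, with the robot touching nothing.
It also fails if it takes over 58 s, if anything falls off the work surface, if the arm or the gripper's body presses on something with over 40 N, if the wrist force passes 120 N, or if a joint passes its speed limit or range.

### The arm

A 6-joint arm with a two-finger parallel gripper is mounted at the origin on the work surface. World frame = base frame: x ahead of the robot, y to its left, z up, the work surface at z = 0. Lengths are in m, angles in rad, forces in N, time in s.
With the tool pointing down it reaches from about 0.375 to 0.975 m from the base axis. Payload 3.8 kg.
Tool frame: the origin (TCP) lies midway between the tips of the shut fingers; the grasp point (between the pads) lies 19 mm behind it; z points along the fingers, y is the line along which they close (so a half turn about z gives the same grasp; the last joint's range is limited). The gripper opens to 85 mm and grips with 20 to 120 N. Pads are 22 mm wide; open, the fingers measure 114 mm over their backs; the gripper's body (76 mm by 85 mm) begins 54 mm behind the grasp point. The pads swing forward as they close: fully open they stand 13 mm farther back than shut.
Start: joints at [1.116, 0.264, 1.604, -0, 1.274, -0.037], TCP at [0.274, 0.617, 0.231] pointing down, gripper open.
Joint ranges: [-2.63, 2.63], [-0.94, 2.18], [0.31, 2.57], [-1.31, 4.45], [0, 2.66], [-2.55, 2.55]. Speed limits (rad/s): [2.57, 2.57, 3.14, 3.14, 3.14, 3.14].

### API

Orientations are given as a rotation vector (axis times angle).
In Python, from workcell import bot gives the robot as it stands.
- The arm moves only by the tool jog_arm, never from a script. Its argument "motion" is a list of rows, each a list of 5 numbers: the opening, from -1 (shut) to 1 (fully open), then the shift along the tool's x, y, z in mm, then the turn about the tool's z in degrees. In form: [[claw, x, y, z, twist], ...]. A call has 1 to 10 rows; each row shifts and turns the commanded pose from where the row before left it, along the tool's axes as they then stand; what a row does not reach is not made up. A row lasts 1/12 s, in which the tool goes at most 41.7 mm and 7.16 degrees, less where a joint would pass 70% of its speed; a pose out of reach is approached as far as the arm can. A call with a gripper value outside its range is refused whole. The fingers move at their own pace and stop on an object; "force" is the grip in N (left out, the last holds). Time passes only in rows, so rows that do not move let the fingers close. It gives the time, the measured TCP pose, the force, the opening and the grip force at its end, in the units of the state.
- bot.read_state(): the state, without advancing time (a new reading comes with each control period).
- bot.read_camera(name): name is "side" or "top"; returns (picture, depth): 384x512x3 uint8, red, green, blue; 384x512 float32, m along the optical axis (not along the pixel's ray), 0 where there is no reading.
- bot.get_calibration(name): a dict with "vfov" (degrees; the focal length in pixels is half the picture's height over the tangent of half this angle, whatever the lens; pixels are square), "cx", "cy" (the principal point, pixels), "rvec" (rotation vector, rad) and "tvec" (3), from world to camera coordinates, as OpenCV has them. Camera axes: x right, y down, z forward; pixel columns grow to the right and rows downward; lengths in m; the calibration is good to about 2 mm. A picture is of the moment at which its call begins. get_calibration takes no time and is no camera call.
- bot.finish_job(): hands the job in; it is judged then, once.
The state is a dict: "time": time; "q": joint angles; "joint_vel": joint speeds; "joint_torque": joint torques, N m; "tool_pos": TCP position; "tcp_rot": TCP orientation; "wrist_force": force on the tool from outside, world axes, zero at the start; "torque": the same for the moment, N m; "width": opening from 0.0 (shut) to 1.0 (fully open); "grip_force": force on a finger pad.
Only numpy, scipy, OpenCV 4.12 (cv2) and the standard library are available. Lean on these libraries where they do the work, as an engineer would, in place of code of your own. Each camera call takes 0.05 s, during which the arm holds its last target. There are 200 camera calls.

## Working session

There is one attempt and no reset: what is moved stays moved. The work goes in short steps, Python scripts to look and compute and a tool call to move; the robot and the scene stay as the last step left them, time stands still between calls to the robot, and variables do not carry over. Pictures are saved under pics/ and viewed, at most 10 in all, crops included, and the job is handed in when it is done.

Besides the shell and the picture viewer there is one more tool, called after "Emit:" by a JSON object that holds its "api" and its "payload". jog_arm: Moves the arm, as the interface text tells. Its arguments: {"type":"object","properties":{"motion":{"type":"array"},"force":{"type":"number"}},"required":["motion"]}

```bash
mkdir -p pics; cat > h.py <<'E'
import numpy as np, cv2
from workcell import bot
def cam(n):
    c=bot.get_calibration(n); R=cv2.Rodrigues(np.array(c["rvec"],float))[0]
    return R,np.array(c["tvec"],float),192/np.tan(np.radians(c["vfov"])/2),c["cx"],c["cy"]
def px2z(n,u,v,z):
    R,t,f,cx,cy=cam(n); d=R.T@np.array([(u-cx)/f,(v-cy)/f,1]); o=-R.T@t
    return o+d*(z-o[2])/d[2]
def proj(n,p):
    R,t,f,cx,cy=cam(n); q=R@np.array(p)+t; return q[:2]/q[2]*f+[cx,cy]
def cloud(n,D):
    R,t,f,cx,cy=cam(n); v,u=np.mgrid[:384,:512]
    P=np.stack([(u-cx)/f*D,(v-cy)/f*D,D],-1); return (P-t)@R
E
python3 - <<'E'
from h import *
for n in("top","side"):
    p,d=bot.read_camera(n); np.save(n+"d.npy",d)
    cv2.imwrite(f"pics/{n}0.png",cv2.resize(p[...,::-1],None,fx=1.5,fy=1.5))
    print(n,bot.get_calibration(n))
s=bot.read_state();print(s)
E
```

```text
top {'vfov': 42.41698190936541, 'cx': 255.2851796712021, 'cy': 190.87761659136748, 'rvec': array([ 2.17885112, -2.19954742,  0.07836699]), 'tvec': array([-0.0035215 ,  0.60931366,  1.01224541])}
side {'vfov': 53.33326547025038, 'cx': 249.35238681526877, 'cy': 195.1372317800658, 'rvec': array([ 0.87842163, -2.31232686,  1.25200888]), 'tvec': array([0.46676595, 0.28485108, 0.47136441])}
{'time': 0.1, 'q': array([ 1.11608549e+00,  2.64662257e-01,  1.60525040e+00, -1.71781278e-05,
        1.27369882e+00, -3.69061779e-02]), 'joint_vel': array([-0.000245  ,  0.00083553, -0.00250926, -0.0004522 , -0.00159795,
       -0.00175034]), 'joint_torque': array([ 1.55107596e-04, -5.16709328e+01, -3.68589699e+01, -5.37480673e-05,
        6.42658590e-03, -2.81136232e-05]), 'tool_pos': array([0.27360303, 0.61633519, 0.23009001]), 'tcp_rot': array([-0.65141638, -3.07282691,  0.00308165]), 'wrist_force': array([ 0.95913301, -0.15226524,  0.17094775]), 'torque': array([0.01580065, 0.00982876, 0.03270846]), 'grip_force': 0.0, 'width': 1.000213788730617}
```

View pics/top0.png

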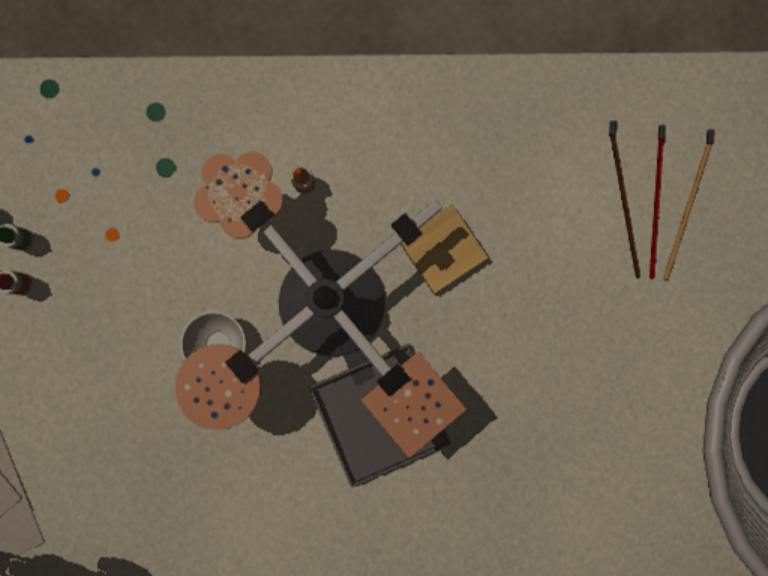

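View pics/side0.png

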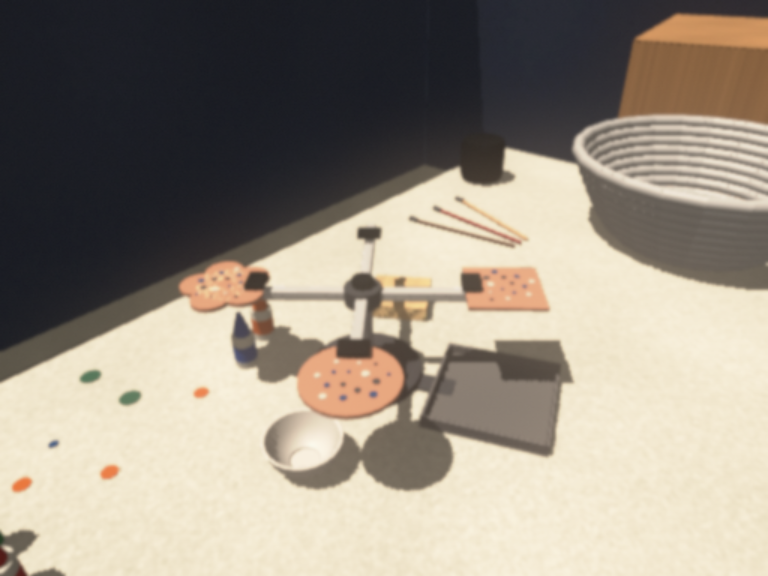

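The top view shows the hub at about (325,297) in the 1.5x picture, the cloud upper left (238,195) and the round board lower left. The square board is lower right, partly over the tray. The stack is on the right under the bare arm and the bowl is on the left, so the cloud has to go counterclockwise, over the bowl.

```bash
python3 - <<'E'
from h import *
def w(u,v,z): return px2z("top",u/1.5,v/1.5,z)[:2]
c=w(325,297,.149); print("axis",c)
def ang(n,p):
    d=p-c; print(n,p,"r",np.hypot(*d),"ang",np.degrees(np.arctan2(d[1],d[0])))
ang("cloud",w(238,195,.138)); ang("round",w(217.5,387,.138)); ang("square",w(414,405,.138)); ang("armtip",w(438,206,.132))
# tray corners: bottom rim TL(315,388) BL(353,484) TR(408,350) 
a,b,t=[w(*q,.018) for q in((315,388),(353,484),(408,350))]
print(np.linalg.norm(a-b),np.linalg.norm(a-t)); ang("tray",(b+t)/2)
e=a-b; print("tray dir", np.degrees(np.arctan2(-e[1],-e[0])))
ang("stack",w(444,250,.024)); ang("bowl",w(213,343,.042)); ang("bottleA",w(300,173,.084))
R=cv2.Rodrigues(bot.read_state()["tcp_rot"])[0]; print(R.round(3))
E
```

```text
axis [0.5882275  0.06189812]
cloud [0.71670402 0.17019552] r 0.1680313707744818 ang 40.128723527808596
round [0.48004664 0.19436024] r 0.17102430148470604 ang 129.23826520489052
square [ 0.45587532 -0.04525623] r 0.17029138481198727 ang -141.00583903471247
armtip [ 0.70175722 -0.07859943] r 0.18063377411271012 ang -51.05988937304261
0.14092321431583288 0.13886298532109131
tray [ 0.42946007 -0.00445429] r 0.17207480943531325 ang -157.31887428884625
tray dir -158.52319519520242
stack [ 0.65888737 -0.09475373] r 0.17185056928212653 ang -65.7216225036785
bowl [0.53301195 0.22168502] r 0.169058003998686 ang 109.06297313773476
bottleA [0.75577016 0.09893563] r 0.17158764374897592 ang 12.465506770477207
[[-0.914  0.406 -0.001]
 [ 0.406  0.914 -0.002]
 [ 0.    -0.002 -1.   ]]
```

Emit:
{"api": "jog_arm", "payload": {"motion": [[-1,-28,-22,0,0],[-1,-28,-22,0,0],[-1,-28,-22,0,0],[-1,-28,-22,0,0],[-1,-28,-22,0,0],[-1,-28,-22,0,0],[-1,-28,-22,0,0],[-1,-28,-22,0,0],[-1,-28,-22,0,0],[-1,-28,-22,0,0]]}}

```text
time: 0.93
tool_pos: [0.4407, 0.3004, 0.2308]
tcp_rot: [-0.651, -3.073, 0.001]
wrist_force: [1.4, 0.0, 0.7]
width: 0.002
grip_force: 0.0
```

Emit:
{"api": "jog_arm", "payload": {"motion": [[-1,-28,-22,0,0],[-1,-28,-22,0,0],[-1,-28,-22,0,0],[-1,-28,-22,0,0],[-1,-28,-22,0,0],[-1,-28,-22,0,0],[-1,-28,-22,0,0],[-1,-28,-22,0,0],[-1,-28,-22,0,0],[-1,-28,-22,0,0]]}}

```text
time: 1.77
tool_pos: [0.6073, -0.0141, 0.2307]
tcp_rot: [-0.652, -3.072, 0.0]
wrist_force: [-0.4, 1.0, -0.0]
width: 0.001
grip_force: 0.0
```

Emit:
{"api": "jog_arm", "payload": {"motion": [[-1,0,0,0,7],[-1,0,0,0,7],[-1,0,0,0,7],[-1,0,0,0,7],[-1,0,0,0,7],[-1,0,0,0,7],[-1,0,0,0,7],[-1,0,0,0,7],[-1,0,0,0,7],[-1,0,0,0,7]]}}

```text
time: 2.6
tool_pos: [0.6067, -0.0124, 0.2306]
tcp_rot: [-2.302, -2.136, 0.001]
wrist_force: [-0.4, 0.2, 0.7]
width: 0.004
grip_force: 0.0
```

Emit:
{"api": "jog_arm", "payload": {"motion": [[-1,0,0,0,7],[-1,0,0,0,7],[-1,0,0,0,7],[-1,0,0,0,7],[-1,0,0,0,7],[-1,0,0,0,7],[-1,0,0,0,5],[-1,0,0,0,0]]}}

```text
time: 3.27
tool_pos: [0.6067, -0.0124, 0.2306]
tcp_rot: [-2.961, -1.047, 0.002]
wrist_force: [-0.6, -0.8, -0.7]
width: -0.0
grip_force: 0.0
```

```bash
cat >> h.py <<'E'
C=np.array([.5882,.0619])
def where(arm):
    s=bot.read_state(); R=cv2.Rodrigues(s["tcp_rot"])[0]; p=s["tool_pos"]; a=np.radians(arm)
    r=np.array([np.cos(a),np.sin(a)]); t=np.array([-r[1],r[0]]); d=p[:2]-C
    print("t",s["time"],"pos",p.round(4),"xang",np.degrees(np.arctan2(R[1,0],R[0,0])).round(1),"radial,tang mm",(1e3*d@r).round(1),(1e3*d@t).round(1),"want xang",arm+90,"F",s["wrist_force"].round(1),"w",s["width"],"q6",s["q"][5])
E
python3 - <<'E'
from h import *
where(-51)
p,d=bot.read_camera("side"); cv2.imwrite("pics/s1.png",cv2.resize(p[...,::-1],None,fx=1.5,fy=1.5))
E
```

```text
t 3.2667 pos [ 0.6067 -0.0124  0.2306] xang 38.9 radial,tang mm 69.4 -32.4 want xang 39 F [-0.6 -0.8 -0.7] w -0.0002452715573810636 q6 0.8296247641659715
```

View pics/s1.png

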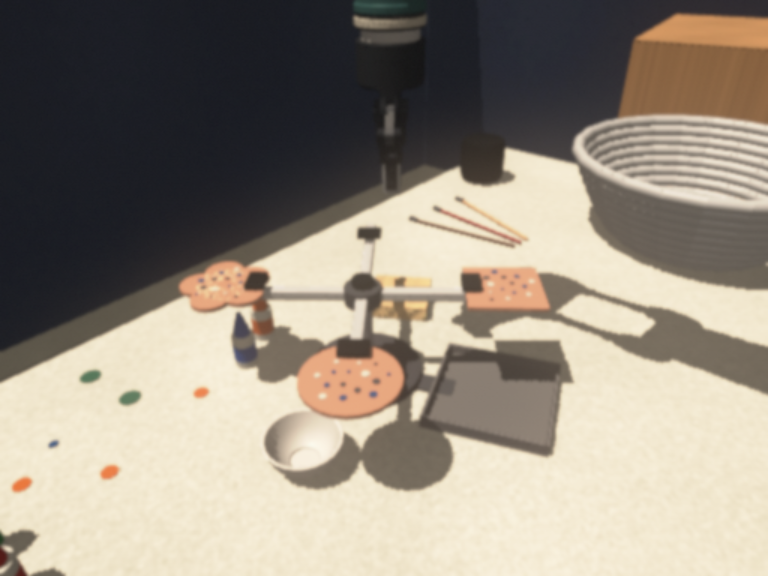

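The fingertip (390,185) stands above the wheel on the clockwise side of the bare arm and clear of it. Next I lower it and close on the arm.

Emit:
{"api": "jog_arm", "payload": {"motion": [[-1,0,3,20,0],[-1,0,0,25,0],[-1,0,0,25,0],[-1,0,0,25,0],[-1,0,0,15,0],[-1,0,0,8,0],[-1,4,0,0,0],[-1,4,0,0,0],[-1,4,0,0,0],[-1,0,0,0,0]]}}

```text
time: 4.15
tool_pos: [0.6207, -0.0067, 0.1154]
tcp_rot: [2.959, 1.051, 0.006]
wrist_force: [0.3, -0.1, 0.0]
width: -0.0
grip_force: 0.0
```

```bash
python3 - <<'E'
from h import *
where(-51)
E
```

```text
t 4.15 pos [ 0.6207 -0.0067  0.1154] xang 39.1 radial,tang mm 73.8 -17.9 want xang 39 F [ 0.3 -0.1  0. ] w -0.0003399746035724424 q6 0.8370086133395953
```

Emit:
{"api": "jog_arm", "payload": {"motion": [[-1,2,0,3,0],[-1,2.6,0.5,0,-2],[-1,3.9,0.8,0,-3],[-1,5.2,1,0,-4],[-1,5.2,1,0,-4],[-1,5.2,1,0,-4],[-1,5.2,1,0,-4],[-1,5.2,1,0,-4],[-1,5.2,1,0,-4],[-1,5.2,1,0,-4]]}}

```text
time: 4.98
tool_pos: [0.6526, 0.0227, 0.1111]
tcp_rot: [2.535, 1.851, 0.001]
wrist_force: [-0.0, -2.3, -0.6]
width: -0.0
grip_force: 1.0
```

```bash
python3 - <<'E'
from h import *
where(-51+33)
p,d=bot.read_camera("top"); cv2.imwrite("pics/t1.png",cv2.resize(p[...,::-1],None,fx=1.5,fy=1.5))
E
```

```text
t 4.9833 pos [0.6526 0.0227 0.1111] xang 72.3 radial,tang mm 73.4 -17.4 want xang 72 F [-0.  -2.3 -0.6] w -0.0003023787105268579 q6 0.307389044235431
```

View pics/t1.png

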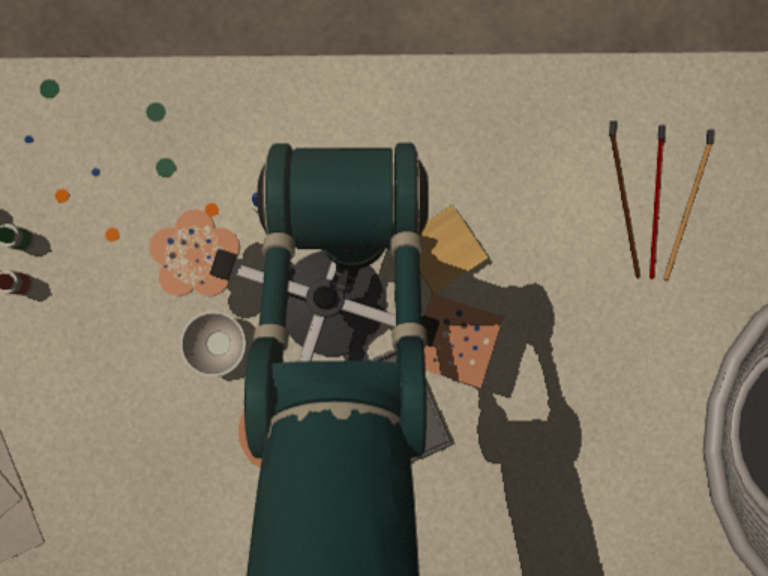

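The cloud has moved to (195,253), about 32° counterclockwise, and the push works at 2.3 N. I'll keep going.

Emit:
{"api": "jog_arm", "payload": {"motion": [[-1,5.2,1,0,-4],[-1,5.2,1,0,-4],[-1,5.2,1,0,-4],[-1,5.2,1,0,-4],[-1,5.2,1,0,-4],[-1,5.2,1,0,-4],[-1,5.2,1,0,-4],[-1,5.2,1,0,-4],[-1,5.2,1,0,-4],[-1,5.2,1,0,-4]]}}

```text
time: 5.87
tool_pos: [0.6625, 0.074, 0.111]
tcp_rot: [1.751, 2.605, 0.001]
wrist_force: [1.5, -1.8, -0.3]
width: 0.003
grip_force: 1.1
```

```bash
python3 - <<'E'
from h import *
where(-18+40)
E
```

```text
t 5.8667 pos [0.6625 0.074  0.111 ] xang 112.2 radial,tang mm 73.4 -16.6 want xang 112 F [ 1.5 -1.8 -0.3] w 0.002609864094673088 q6 -0.31230991678408176
```

Emit:
{"api": "jog_arm", "payload": {"motion": [[-1,5.1,1,0,-4],[-1,5.1,1,0,-4],[-1,5.1,1,0,-4],[-1,5.1,1,0,-4],[-1,5.1,1,0,-4],[-1,5.1,1,0,-4],[-1,5.1,1,0,-4],[-1,5.1,1,0,-4],[-1,5.1,1,0,-4],[-1,5.1,1,0,-4]]}}

```text
time: 6.7
tool_pos: [0.6377, 0.1189, 0.111]
tcp_rot: [0.755, 3.047, 0.001]
wrist_force: [2.2, -0.9, -1.9]
width: 0.002
grip_force: 1.1
```

Emit:
{"api": "jog_arm", "payload": {"motion": [[-1,5.1,1,0,-4],[-1,5.1,1,0,-4],[-1,5.1,1,0,-4],[-1,5.1,1,0,-4],[-1,3.9,0.8,0,-3],[-1,3.9,0.8,0,-3],[-1,2.6,0.5,0,-2],[-1,2.6,0.5,0,-2],[-1,1.3,0.2,0,-1],[-1,0,0,0,0]]}}

```text
time: 7.53
tool_pos: [0.6059, 0.1349, 0.111]
tcp_rot: [0.027, 3.14, 0.0]
wrist_force: [0.5, -0.3, -0.2]
width: 0.002
grip_force: 0.3
```

```bash
python3 - <<'E'
from h import *
where(-18+40+40+27)
p,d=bot.read_camera("side"); cv2.imwrite("pics/s2.png",cv2.resize(p[...,::-1],None,fx=1.5,fy=1.5))
p,d=bot.read_camera("top"); cv2.imwrite("pics/t2.png",cv2.resize(p[...,::-1],None,fx=1.5,fy=1.5))
E
```

```text
t 7.5333 pos [0.6059 0.1349 0.111 ] xang 179.0 radial,tang mm 73.3 -16.4 want xang 179 F [ 0.5 -0.3 -0.2] w 0.0016337605646024188 q6 -1.3749314187206383
```

View pics/s2.png

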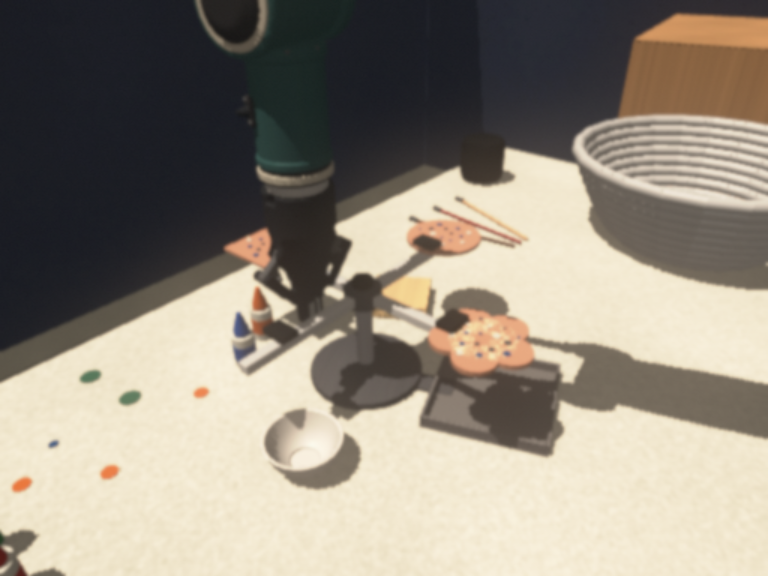

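The cloud is nearly over the tray, with its centre at about (482,341). The bowl, the stack and the bottles stand undisturbed. I'll work out the remaining angle from the side camera.

```bash
python3 - <<'E'
from h import *
def w(u,v,z): return px2z("side",u/1.5,v/1.5,z)[:2]
c=w(363,283,.149);print(c)
def ang(n,p):
    for k in (C,c):
        d=p-k; print(n,p.round(4),"r",np.hypot(*d).round(4),"ang",np.degrees(np.arctan2(d[1],d[0])).round(1))
ang("armtip",w(243,366,.125)); ang("cloud",w(482,341,.138))
q=[w(*q,.018) for q in((447,346),(562,361),(550,449),(421,419))]
for i in range(4):
    e=q[i]-q[i-1];print(np.linalg.norm(e).round(4),np.degrees(np.arctan2(e[1],e[0])).round(1))
ang("tray",sum(q)/4)
E
```

```text
[0.57798962 0.07318128]
armtip [0.5881 0.2448] r 0.1829 ang 90.0
armtip [0.5881 0.2448] r 0.1719 ang 86.6
cloud [0.4163 0.0644] r 0.172 ang 179.2
cloud [0.4163 0.0644] r 0.162 ang -176.9
0.1443 -65.8
0.1514 -151.6
0.1588 112.4
0.1462 22.9
tray [4.297e-01 4.000e-04] r 0.17 ang -158.8
tray [4.297e-01 4.000e-04] r 0.1652 ang -153.9
```

View pics/t2.png

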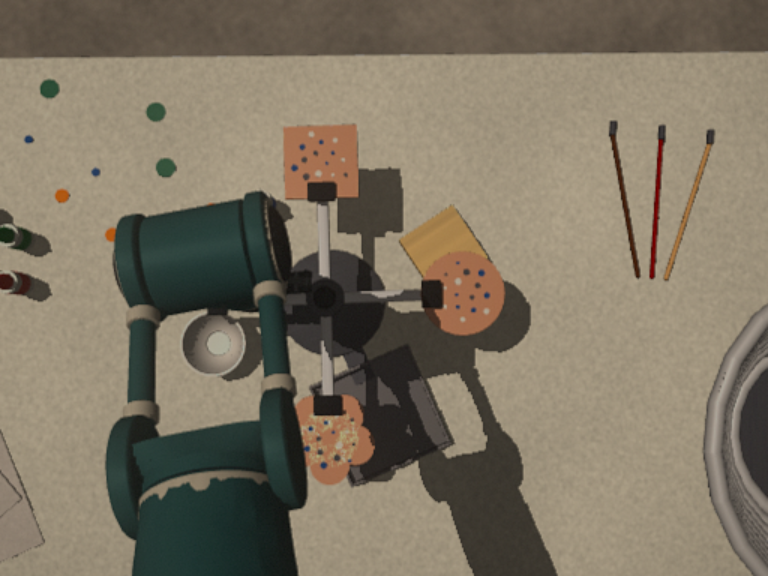

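The top view agrees, with the cloud at about 179.5° and the tray at about 202°, so roughly 22° remain. I'll push 19° now and then measure closely.

Emit:
{"api": "jog_arm", "payload": {"motion": [[-1,2.6,0.5,0,-2],[-1,3.8,0.8,0,-3],[-1,3.8,0.8,0,-3],[-1,3.8,0.8,0,-3],[-1,2.6,0.5,0,-2],[-1,2.6,0.5,0,-2],[-1,2.6,0.5,0,-2],[-1,1.3,0.2,0,-1],[-1,1.3,0.2,0,-1],[-1,0,0,0,0]]}}

```text
time: 8.47
tool_pos: [0.581, 0.1365, 0.1105]
tcp_rot: [-0.493, 3.102, 0.0]
wrist_force: [0.5, 1.6, 1.1]
width: 0.004
grip_force: 0.6
```

```bash
python3 - <<'E'
from h import *
where(108)
p,d=bot.read_camera("top"); np.save("p3.npy",p)
cv2.imwrite("pics/t3.png",cv2.resize(p[90:340,100:360,::-1],None,fx=2.2,fy=2.2,interpolation=cv2.INTER_CUBIC))
E
```

```text
t 8.4667 pos [0.581  0.1365 0.1105] xang -161.9 radial,tang mm 73.1 -16.2 want xang 198 F [0.5 1.6 1.1] w 0.004357702556512539 q6 -1.6971787466202213
```

View pics/t3.png

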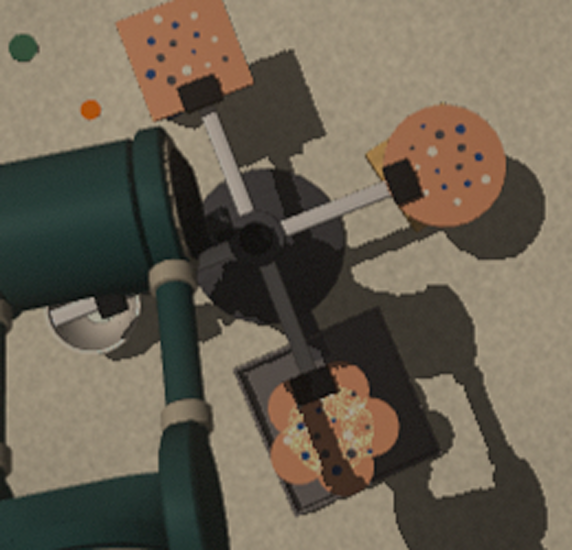

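```bash
cat > m.py <<'E'
from h import *
def boards(p):
    hsv=cv2.cvtColor(p,cv2.COLOR_RGB2HSV)
    m=((hsv[...,0]<14)&(hsv[...,1]>90)&(hsv[...,2]>110)).astype(np.uint8)
    m=cv2.morphologyEx(m,cv2.MORPH_CLOSE,np.ones((7,7)))
    for c in cv2.findContours(m,cv2.RETR_EXTERNAL,cv2.CHAIN_APPROX_NONE)[0]:
        if cv2.contourArea(c)<1000: continue
        W=np.array([px2z("top",u,v,.138)[:2] for u,v in c[:,0]]).astype(np.float32)
        (x,y),r=cv2.minEnclosingCircle(W); rc=cv2.minAreaRect(W*1000)
        d=np.array([x,y])-C
        print("circ",x,y,r,"ang",np.degrees(np.arctan2(d[1],d[0])).round(2),"rect",rc)
E
python3 - <<'E'
from m import *
boards(np.load("p3.npy"))
f=lambda x,y,z: px2z("top",(x+.5)/2.2-.5+100,(y+.5)/2.2-.5+90,z)[:2]
q=[f(*k,.018) for k in((237,370),(297,515),(440,452),(378,309))]
for i in range(4):
    e=q[i]-q[i-1];print(np.linalg.norm(e).round(4),np.degrees(np.arctan2(e[1],e[0])).round(1))
m=sum(q)/4; print("tray",m,np.degrees(np.arctan2(*(m-C)[::-1])),np.linalg.norm(m-C)); h=f(258,236,.149); print("hub",h)
E
```

```text
circ 0.6491395235061646 -0.09516047686338425 0.05189874395728111 ang -68.79 rect ((649.9654541015625, -97.26761627197266), (102.61610412597656, 98.49876403808594), 23.44059944152832)
circ 0.7476942539215088 0.12384714186191559 0.0628720372915268 ang 21.23 rect ((747.446533203125, 124.04417419433594), (91.84143829345703, 91.80601501464844), 20.89984703063965)
0.1448 112.8
0.1461 -157.6
0.146 -67.1
0.1457 22.9
tray [ 0.43176933 -0.00363604] -157.26893639571634 0.16960403519888226
hub [0.59004914 0.06128208]
```

Emit:
{"api": "jog_arm", "payload": {"motion": [[-1,0.5,0,0,0],[-1,0.5,0,0,0],[-1,0.5,0,0,0],[-1,0.5,0,0,0],[-1,0,0,0,0]]}}

```text
time: 8.93
tool_pos: [0.579, 0.1358, 0.1104]
tcp_rot: [-0.493, 3.103, 0.0]
wrist_force: [1.6, 1.2, 2.1]
width: 0.001
grip_force: 0.8
```

```bash
python3 - <<'E'
from m import *
where(111.1)
p,d=bot.read_camera("top"); boards(p)
E
```

```text
t 8.9333 pos [0.579  0.1358 0.1104] xang -161.9 radial,tang mm 72.3 -18.0 want xang 201.1 F [1.6 1.2 2.1] w 0.0010887542792324362 q6 -1.697445133599493
circ 0.43260079622268677 -0.02379004843533039 0.04923011735081673 ang -151.16 rect ((435.92828369140625, -25.528583526611328), (93.07498168945312, 61.40946960449219), 31.75864601135254)
circ 0.6542189717292786 -0.09341442584991455 0.051828641444444656 ang -66.97 rect ((655.408203125, -95.35462951660156), (102.59017944335938, 98.90319061279297), 24.557844161987305)
circ 0.7449048757553101 0.12851524353027344 0.06335008144378662 ang 23.03 rect ((745.3336181640625, 129.20172119140625), (91.87446594238281, 91.72857666015625), 22.70233154296875)
```

The wheel now reads 22.7–23.0° against about 22.7° for the tray. I'll back off, raise the arm and check with a clear view.

Emit:
{"api": "jog_arm", "payload": {"motion": [[-1,-5,0,0,0],[-1,-10,0,0,0],[-1,0,0,-20,0],[-1,0,0,-30,0],[-1,0,0,-30,0],[-1,0,0,-30,0],[-1,0,0,-20,0],[-1,0,30,0,0],[-1,0,35,0,0],[-1,0,35,0,0]]}}

```text
time: 9.82
tool_pos: [0.5628, 0.2361, 0.2409]
tcp_rot: [-0.489, 3.103, 0.0]
wrist_force: [0.1, -0.6, -0.4]
width: -0.001
grip_force: 0.0
```

Emit:
{"api": "jog_arm", "payload": {"motion": [[-1,0,35,0,0],[-1,0,35,0,0],[-1,0,35,0,0],[-1,0,35,0,0],[-1,0,35,0,0],[-1,0,35,0,0],[-1,0,35,0,0],[-1,0,35,0,0],[-1,0,35,0,0],[-1,0,0,0,0]]}}

```text
time: 10.65
tool_pos: [0.4617, 0.541, 0.2391]
tcp_rot: [0.5, -3.1, -0.004]
wrist_force: [-0.2, -1.0, -0.2]
width: -0.004
grip_force: 0.0
```

```bash
python3 - <<'E'
from m import *
p,d=bot.read_camera("top"); boards(p)
cv2.imwrite("pics/t4.png",cv2.resize(p[75:335,90:360,::-1],None,fx=2.2,fy=2.2,interpolation=cv2.INTER_CUBIC))
E
```

```text
circ 0.43147432804107666 -0.0017419987125322223 0.05679462477564812 ang -157.9 rect ((432.2295227050781, -5.219135284423828), (109.22747039794922, 105.76229858398438), 6.3300042152404785)
circ 0.6544550657272339 -0.09336802363395691 0.05158801004290581 ang -66.89 rect ((655.82275390625, -95.17596435546875), (101.69420623779297, 97.24496459960938), 24.67186737060547)
circ 0.7456307411193848 0.12870672345161438 0.0628097653388977 ang 22.99 rect ((745.9505615234375, 129.36683654785156), (90.60853576660156, 91.55697631835938), 22.702335357666016)
```

View pics/t4.png

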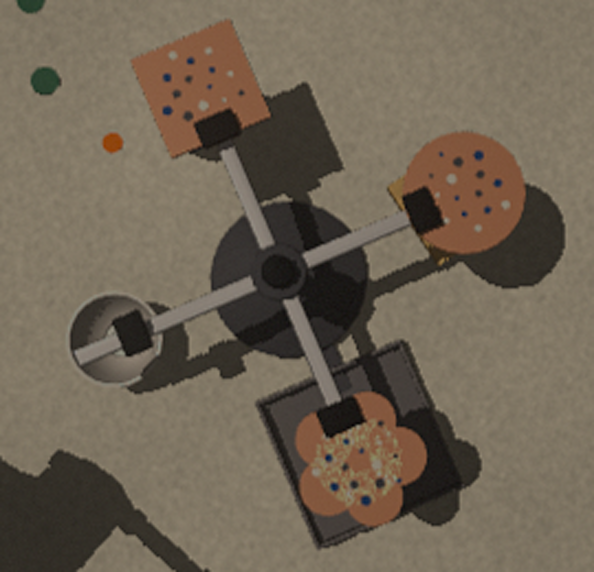

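The cloud sits centred in the tray at about (363,458), with nothing else disturbed and the arm clear. I'm handing it in.

```bash
python3 -c "
from h import *
print(bot.finish_job())"
```

```text
the job is handed in; nothing more can be done
None
```

I turned the wheel counterclockwise, so the cloud-shaped board passed over the bowl and never over the stack; it now rests centred over the drip tray to within about half a degree by the top camera, no board was touched, and the job is handed in.

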